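Set the mitre box to the marked frame mitre

TASK

We are about to cut picture-frame corners: set the mitre box for the left-hand 45 degree mitre. Squeeze the latch on the end of the swinging arm, swing the arm round to the notch marked with the engraved arrow (the last one on the robot's left), feel for it and let the sprung tooth drop fully home in that notch, then let go. Leave the moulding on the bed and the other things on the table where they lie.

Things in the scene. Friction and masses are not known exactly. Their poses are not given: they have to be found in the camera images.
- mitre_box: Hand mitre box for picture frames (saw taken out), fixed to the table. Origin on the table under the arm's pivot; x points from the quadrant to the fence (away from the robot), y to the robot's left, z up. Aluminium bed 510 mm long (y), 116 mm deep, top 60 mm high, fence behind it to 108 mm.
- quadrant_front (a point): Nominal middle notch on the rim of the steel quadrant, 170 mm from the pivot to the front (-x of the box), 26 mm high (its top). Rim notches 11 mm wide, 9 mm deep to the home tooth, nominally at 0, 22.5, 30, 45 degrees each side. The plate has been turned about the pivot to true the box: all notches lie off by the same, unreported angle, up to 3.5 degrees either way: feel for them.
- saw_arm: Dark steel arm that swings flat over the quadrant, under the bed, at most 51 degrees to either side of the front. Origin at the pivot, on the table; its -x points along the arm to the grip. Front and rear pairs of guide posts stand 115 mm from the pivot, 174 mm high. The pivot is stiff (about 0.6 N m): the arm stays where it is left.
- palm_grip (a point): Centre of the black palm grip fixed across the arm's front end, 254 mm from the pivot, 67 mm above the table: a bar 74 mm long across the arm, 16 mm thick along it, 34 mm tall (50 to 84 mm high). The arm's two rails below, 36 mm wide over all, have their top 41 mm above the table and end 270 mm from the pivot; nothing stands beyond the grip.
- finger_bar (a point): Centre of the latch's steel finger bar, parallel to the grip, same height: 58 mm long, 8 thick, 34 tall. Slides along the arm: 210 mm from the pivot with the tooth home, 219 on the plain rim, 222 squeezed to its stop; 56, 47 and 44 mm over the outer faces of bar and grip. A spring pushes it to the pivot, 8 N home, 13.5 N squeezed. Free room for a finger on its pivot side.
- tooth (a point): Centre, 24 mm above the table, of the latch's upright square-ended tooth, 9 mm wide across the arm, on the same slide 44 mm nearer the pivot than the finger bar: 166 mm from the pivot when home, 175 on the plain rim, 178 squeezed. Only squeezing takes it out of a notch; let go, it rides on the rim and drops into any notch it comes over; the arm then stands fast (1 mm play each way).
- moulding: Picture-frame moulding, pale wood, 420 x 40 x 22 mm, lying on the bed against the fence. Origin at the centre of its underside. Leave it.
- offcut: Short piece of the same moulding, 110 x 40 x 22 mm, on the table left of the quadrant. Leave it.
- brad_tin: Round flat tin, 52 mm across, 28 mm high, standing on the right end of the bed, in front of the moulding. Leave it.
- glue: White glue bottle with a grey nozzle, 58 mm across, 104 mm high, standing on the table left in front of the quadrant. Leave it.
- try_square: Try square with a wooden stock 105 x 22 x 14 mm and a steel blade 160 x 32 mm, flat on the table to the right in front of the quadrant. Leave it.
- corner_clamp: Aluminium corner clamp, about 110 mm across, 30 mm high, right of the bed. Leave it.
Not all that is in view belongs to the job. Of the things that look like the glue, take the one that is farthest from the robot's base at the start.

How it is judged:
By the outcome, as a careful person would: the job done as asked, in the order asked, and still so for the second after the job is handed in, with the robot touching nothing.
It also fails if it takes over 45 s, if anything falls off the work surface, if the arm or the gripper's body presses on something with over 40 N, if the wrist force passes 120 N, or if a joint passes its speed limit or range.

ROBOT

A 6-joint arm with a two-finger parallel gripper is mounted at the origin on the work surface. World frame = base frame: x ahead of the robot, y to its left, z up, the work surface at z = 0. Lengths are in m, angles in rad, forces in N, time in s.
With the tool pointing down it reaches from about 0.35 to 0.775 m from the base axis. Payload 5.5 kg.
Tool frame: the origin (TCP) lies between the finger pads; the fingertips stand 22 mm ahead of it and the grasp point (between the pads) lies 3 mm ahead of it (env.finger_overhang is the distance from the TCP to the fingertips, in m); y points along the fingers, x is the direction in which the jaws open and shut, and the axes are right-handed (so a half turn about y gives the same grasp; the last joint's range is limited). The gripper opens to 85 mm and grips with 20 to 120 N. Pads are 22 mm wide; open, the fingers measure 114 mm over their backs; the gripper's body (76 mm by 85 mm) begins 54 mm behind the grasp point. The pads swing forward as they close: fully open they stand 13 mm farther back than shut.
Start: joints at [-1.353, 0.313, 0.046, 1.304, 0, 1.431], TCP at [0.201, -0.539, 0.253] pointing down, gripper open.
Joint ranges: [-2.76, 2.76], [-0.86, 1.69], [-1.03, 1.26], [-2.2, 2.34], [-1.47, 1.5], [-3.14, 3.14]. Speed limits (rad/s): [2.57, 2.57, 3.14, 3.14, 3.14, 3.14].

INTERFACE

Orientations are given as a unit quaternion [w, x, y, z].
In Python, from workcell import monitor, cams, job, env gives the robot as it stands.
- The arm moves only by the tool drive_tool, never from a script. Its argument "plan" is text: rows parted by semicolons, each of 7 numbers parted by spaces: the opening, from -1 (shut) to 1 (fully open), then the shift along the tool's x, y, z in mm, then the turn, a rotation vector about the tool's x, y, z in degrees. In form: gripper x y z rx ry rz; .... A call has 1 to 8 rows; each row shifts and turns the pose as measured when the row begins, along the tool's axes as they then stand; what a row does not reach is not made up. A row lasts 1/8 s, in which the tool goes at most 62.5 mm and 10.7 degrees, less where a joint would pass 70% of its speed; a pose out of reach is approached as far as the arm can. A call is refused whole if a number of a shift passes 62.5 or a number of a turn 10.7, either way. A call with a gripper value outside its range is refused whole. The fingers move at their own pace and stop on an object; "grip_force" is the grip in N (left out, the last holds). Time passes only in rows, so rows that do not move let the fingers close. It gives the time, the measured TCP pose, the force and the opening at its end, in the units of the state.
- monitor.get_state(): the state, without advancing time (a new reading comes with each control period).
- cams.read_camera(name): name is "side" or "top" or "wrist"; returns (picture, depth): 420x560x3 uint8, red, green, blue; 420x560 float32, m along the optical axis (not along the pixel's ray), 0 where there is no reading.
- cams.calibration(name): a dict with "fx", "fy", "cx", "cy" (pixels), "D" ([k1, k2, p1, p2, k3] as OpenCV has them; the pictures are not rectified), "R" (3x3) and "t" (3): a world point X has camera coordinates R X + t. Camera axes: x right, y down, z forward; pixel columns grow to the right and rows downward; lengths in m; the calibration is good to about 2 mm. A picture is of the moment at which its call begins: read the wrist's pose just before it. calibration takes no time and is no camera call; for the wrist camera it gives the pose at the moment of the call.
- job.hand_in(): hands the job in, once; it reports no verdict.
The state is a dict: "clock": time; "joint_pos": joint angles; "qvel": joint speeds; "tau": joint torques, N m; "tcp_pos": TCP position; "orientation": TCP orientation; "wrist_force": force on the tool from outside, world axes, zero at the start; "ft_torque": the same for the moment, N m; "finger_gap": finger opening in m.
Only numpy, scipy, OpenCV 4.12 (cv2) and the standard library are available. Lean on these libraries where they do the work, as an engineer would, in place of code of your own. Each camera call takes 0.05 s, during which the arm holds its last target.

## Working session

There is one attempt and no reset: what is moved stays moved. The work goes in short steps, Python scripts to look and compute and a tool call to move; the robot and the scene stay as the last step left them, time stands still between calls to the robot, and variables do not carry over. Pictures are saved under pics/ and viewed, and the job is handed in when it is done.

Besides the shell and the picture viewer there is one more tool, called after "Call:" as name(argument=value, ...) on one line, values as JSON. drive_tool: Moves the arm, as the interface text tells. Its arguments: {"type":"object","properties":{"plan":{"type":"string"},"grip_force":{"type":"number"}},"required":["plan"]}

```bash
ls; mkdir -p pics
python3 - <<'E'
from workcell import monitor, cams, job, env
import cv2
print(monitor.get_state(), env.finger_overhang)
import numpy as np
for n in ["side","top","wrist"]:
    c=cams.calibration(n)
    p,d=cams.read_camera(n)
    print(n,c)
    cv2.imwrite(f"pics/{n}0.png",p[:,:,::-1]); np.savez(f"pics/{n}0.npz",p=p,d=d,**{k:np.array(v) for k,v in c.items()})
E
```

```text
pics
{'clock': 0.0, 'joint_pos': array([-1.35262839e+00,  3.14016514e-01,  4.49546452e-02,  1.30359288e+00,
        3.61805741e-05,  1.43118855e+00]), 'qvel': array([ 0.00057797,  0.00039306, -0.00254776, -0.00068056, -0.00064504,
       -0.00133926]), 'tau': array([-4.09702898e-04, -4.80630577e+01,  2.98532867e+01,  1.94398232e-02,
       -1.63100608e-04,  4.94514680e-06]), 'tcp_pos': array([ 0.20125204, -0.53811998,  0.25238972]), 'orientation': array([ 0.58144388, -0.58053309,  0.4035271 , -0.40257948]), 'wrist_force': array([-0.40322513,  0.61648911, -0.28153407]), 'ft_torque': array([ 0.03199007,  0.02413099, -0.00607557]), 'finger_gap': 0.08524281158697242} 0.022
side {'fx': 508.15658750115665, 'fy': 508.15658750115665, 'cx': 281.08739172761267, 'cy': 212.13988663286523, 'D': array([-0.18836246,  0.        ,  0.        ,  0.        ,  0.        ]), 'R': array([[ 9.99462506e-01, -2.78547375e-02,  1.72862134e-02],
       [-2.17593131e-04, -5.32923320e-01, -8.46163511e-01],
       [ 3.27818888e-02,  8.45704942e-01, -5.32642937e-01]]), 't': array([-0.49911071,  0.06574615,  1.16103287])}
top {'fx': 515.3870515298944, 'fy': 515.3870515298944, 'cx': 282.863768976672, 'cy': 209.54777096004761, 'D': array([-0.02674238,  0.        ,  0.        ,  0.        ,  0.        ]), 'R': array([[ 0.02205367, -0.99968707, -0.01180691],
       [-0.99341495, -0.02058416, -0.11270768],
       [ 0.11242938,  0.01421477, -0.99355804]]), 't': array([0.00255795, 0.53049716, 1.21533182])}
wrist {'fx': 295.66859309823883, 'fy': 295.66859309823883, 'cx': 276.8457673722165, 'cy': 211.8632366642319, 'D': array([-0.0014014,  0.       ,  0.       ,  0.       ,  0.       ]), 'R': array([[ 3.50186386e-01, -9.36679928e-01, -4.55949764e-04],
       [-8.87348832e-01, -3.31899312e-01,  3.20085764e-01],
       [-2.99969240e-01, -1.11685090e-01, -9.47388461e-01]]), 't': array([-0.57445986, -0.04074837,  0.37940894])}
```

View pics/top0.png

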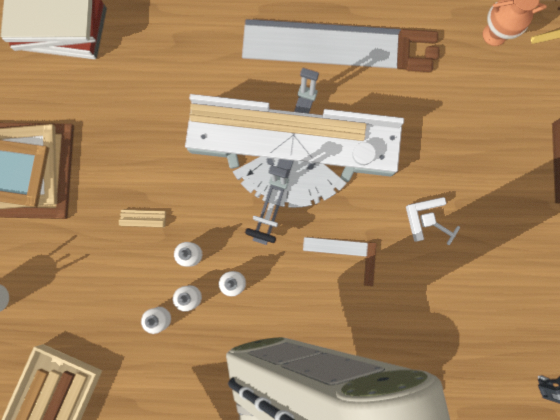

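View pics/side0.png

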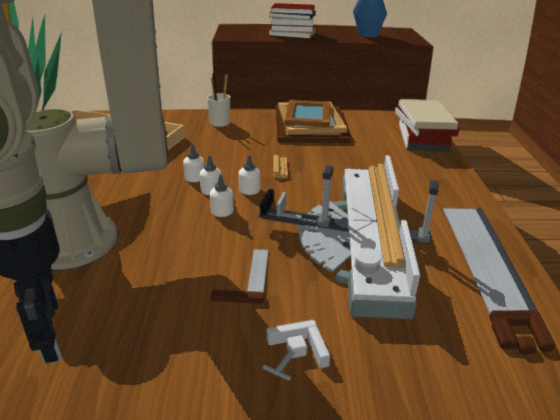

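View pics/wrist0.png

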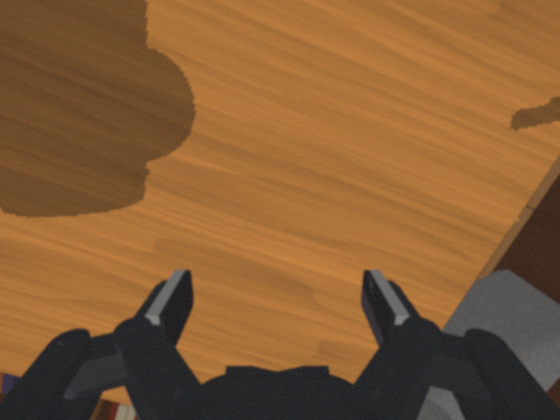

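```bash
cat > h.py <<'E'
import numpy as np, cv2
def load(f):
    z=np.load(f); return dict(z)
def pt(c,u,v,z):
    K=np.array([[c['fx'],0,c['cx']],[0,c['fy'],c['cy']],[0,0,1.]])
    n=cv2.undistortPoints(np.array([[[u,v]]],float),K,c['D'])[0,0]
    r=c['R'].T@np.array([n[0],n[1],1]); o=-c['R'].T@c['t']
    return o+r*(z-o[2])/r[2]
def dpt(c,u,v):
    K=np.array([[c['fx'],0,c['cx']],[0,c['fy'],c['cy']],[0,0,1.]])
    d=c['d'][int(round(v)),int(round(u))]
    n=cv2.undistortPoints(np.array([[[u,v]]],float),K,c['D'])[0,0]
    return c['R'].T@(np.array([n[0],n[1],1])*d-c['t'])
def proj(c,X):
    K=np.array([[c['fx'],0,c['cx']],[0,c['fy'],c['cy']],[0,0,1.]])
    return cv2.projectPoints(np.array(X,float).reshape(-1,1,3),cv2.Rodrigues(c['R'])[0],c['t'],K,c['D'])[0].reshape(-1,2)
E
python3 - <<'E'
from h import *
c=load('pics/top0.npz')
a=c['p'][60:260,220:420,::-1]
cv2.imwrite('pics/topz.png',cv2.resize(a,(800,600)if 0 else (600,600),interpolation=cv2.INTER_CUBIC))
c=load('pics/side0.npz')
cv2.imwrite('pics/sidez.png',cv2.resize(c['p'][150:290,240:440,::-1],(800,560),interpolation=cv2.INTER_CUBIC))
E
```

```text
(no output)
```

View pics/topz.png

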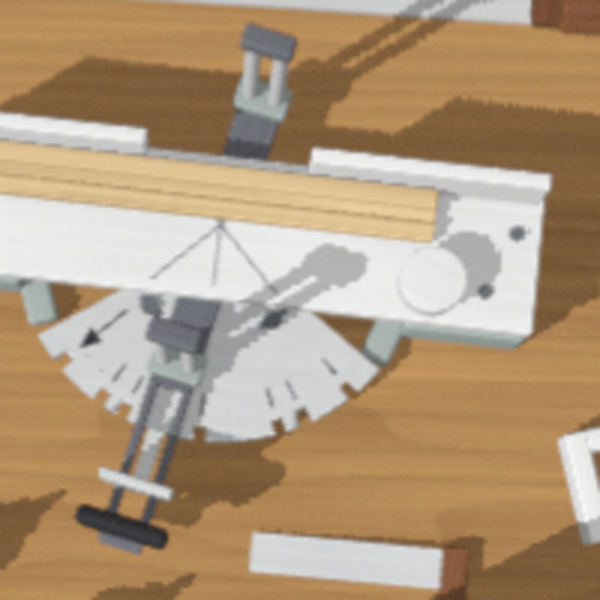

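View pics/sidez.png

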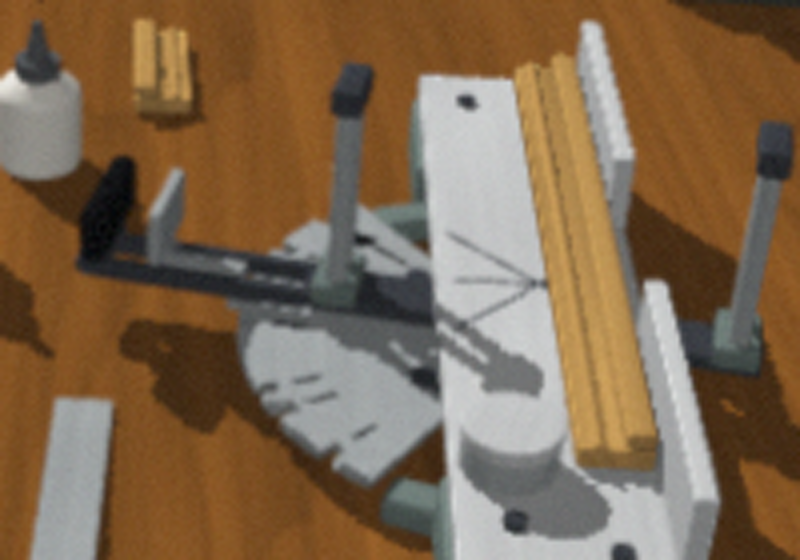

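Run:
```python
from h import *
c=load('pics/top0.npz')
q=lambda u,v,z:pt(c,220+u/3-.33,60+v/3-.33,z)
P={}
for n,u,v,z in [('fcap',178,328,.174),('rcap',269,41,.174),('gripL',80,514,.084),('gripR',166,537,.084),('gripC',122,525,.084),('barL',98,471,.084),('barR',172,493,.084),
 ('bedFR',530,345-13,.06),('fence',550,180,.108),('bedFL0',0,275,.06),('lineX',221,227,.06)]:
    P[n]=q(u,v,z); print(n,P[n].round(4), 'depthpt',dpt(c,220+u/3,60+v/3).round(3))
piv=(P['fcap']+P['rcap'])/2
print('pivot',piv, np.linalg.norm(P['fcap']-P['rcap']))
d=P['gripC']-piv; print('arm',np.linalg.norm(d[:2]),np.degrees(np.arctan2(d[1],-d[0])))
d=P['fcap']-P['rcap'];print(np.degrees(np.arctan2(d[1],-d[0])))
# bed front edge from image left to right
print('bed', P['bedFR'],)
# bed corners on full image
for u,v,z in [(187,152,.06),(397,173,.06),(403,120,.108),(190,97,.108),(188,253,.1),(232,283,.1),(187,298,.1),(156,320,.1),(142,218,.022),(188,253,0.06)]:
    print(u,v,pt(c,u,v,z).round(4),dpt(c,u,v).round(3))
```

```text
fcap [0.6018 0.0221 0.174 ] depthpt [0.601 0.021 0.174]
rcap [ 0.8173 -0.0398  0.174 ] depthpt [ 0.817 -0.041  0.172]
gripL [0.4728 0.0961 0.084 ] depthpt [0.472 0.095 0.084]
gripR [0.4565 0.0297 0.084 ] depthpt [0.456 0.029 0.083]
gripC [0.465  0.0636 0.084 ] depthpt [0.464 0.063 0.082]
barL [0.5062 0.0832 0.084 ] depthpt [0.505 0.082 0.087]
barR [0.4904 0.0259 0.084 ] depthpt [ 0.497  0.027 -0.   ]
bedFR [ 0.6262 -0.254   0.06  ] depthpt [ 0.39  -0.004  1.267]
fence [ 0.736  -0.2599  0.108 ] depthpt [ 0.735 -0.26   0.11 ]
bedFL0 [0.664  0.1678 0.06  ] depthpt [0.667 0.169 0.043]
lineX [ 0.7065 -0.0077  0.06  ] depthpt [ 0.705 -0.008  0.061]
pivot [ 0.70954002 -0.00886689  0.174     ] 0.22427533618014686
arm 0.25505455028220636 16.516991211557816
16.030809299187474
bed [ 0.62623188 -0.25397297  0.06      ]
187 152 [0.6609 0.2462 0.06  ] [0.674 0.258 0.002]
397 173 [ 0.6198 -0.2555  0.06  ] [ 0.63  -0.267  0.004]
403 120 [ 0.7352 -0.2599  0.108 ] [ 0.735 -0.26   0.11 ]
190 97 [0.7811 0.2351 0.108 ] [0.781 0.235 0.108]
188 253 [0.4189 0.2256 0.1   ] [0.42  0.231 0.074]
232 283 [0.3539 0.1235 0.1   ] [0.353 0.125 0.087]
187 298 [0.3182 0.2237 0.1   ] [0.317 0.228 0.078]
156 320 [0.2678 0.2913 0.1   ] [0.266 0.296 0.081]
142 218 [0.5034 0.3573 0.022 ] [0.505 0.361 0.007]
188 253 [0.4199 0.2335 0.06  ] [0.42  0.231 0.074]
```

Run:
```python
from h import *
c=load('pics/top0.npz')
pv=np.array([.709,-.009]); A=np.arange(-60,75,.25); Rr=np.arange(.13,.19,.0005)
X=np.array([[pv[0]-r*np.cos(np.radians(a)),pv[1]+r*np.sin(np.radians(a)),.026] for r in Rr for a in A])
m=proj(c,X).reshape(len(Rr),len(A),2).astype(np.float32)
im=cv2.remap(c['p'],m[...,0],m[...,1],cv2.INTER_LINEAR)
im=cv2.resize(im[:,:,::-1],(800,420))
for a in range(-60,75,10):
    x=int((a+60)/135*800); cv2.putText(im,str(a),(x,12),0,.4,(0,0,255)); cv2.line(im,(x,0),(x,20),(0,0,255),1)
cv2.imwrite('pics/polar.png',im)
w=cams=None
s=load('pics/wrist0.npz'); print('wristcam pos',-s['R'].T@s['t'])
```

```text
wristcam pos [ 0.27882102 -0.50923505  0.3722287 ]
```

View pics/polar.png

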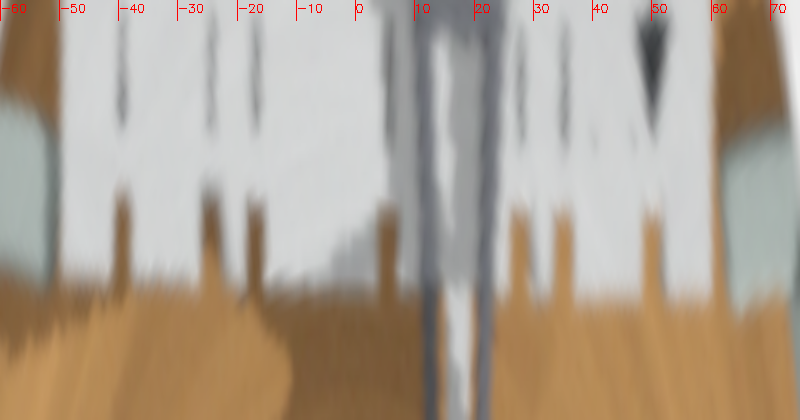

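```bash
cat >> h.py <<'E'
from scipy.spatial.transform import Rotation as Ro
def rot(q): return Ro.from_quat([q[1],q[2],q[3],q[0]])
def plan(s,pos,ang,flip=1):
    """needed shift in tool axes (mm) and turn, to tool x along arm (world angle ang deg from -x to +y) * flip, y down"""
    R=rot(s['orientation']).as_matrix()
    a=np.radians(ang); x=flip*np.array([-np.cos(a),np.sin(a),0]); y=np.array([0,0,-1.]); z=np.cross(x,y)
    T=np.stack([x,y,z],1)
    return (R.T@(np.array(pos)-s['tcp_pos'])*1e3).round(1), np.degrees(Ro.from_matrix(R.T@T).as_rotvec()).round(2)
def arm(r,ang,z,pv=(.709,-.009)):
    a=np.radians(ang); return [pv[0]-r*np.cos(a),pv[1]+r*np.sin(a),z]
E
python3 - <<'E'
from h import *
from workcell import monitor,cams
s=monitor.get_state(); R=rot(s['orientation']).as_matrix(); print(R.round(3))
c=cams.calibration('wrist'); print('cam in tool',R.T@(-c['R'].T@c['t']-s['tcp_pos']))
for f in (1,-1): print(plan(s,arm(.2385,16.3,.15),16.3,f))
print(s['clock'])
E
```

```text
[[ 0.35  -0.     0.937]
 [-0.937  0.001  0.35 ]
 [-0.001 -1.     0.   ]]
cam in tool [-0.00014072 -0.11973232  0.08280927]
(array([-460.6,  103.3,  469.9]), array([ 8.000e-02,  1.268e+02, -6.000e-02]))
(array([-460.6,  103.3,  469.9]), array([-5.00e-02, -5.32e+01, -7.00e-02]))
0.15
```

```bash
cat >> h.py <<'E'
def rows(s,pos,ang,flip,n):
    """n equal steps in world; each in local axes then standing"""
    R0=rot(s['orientation']); R=R0.as_matrix()
    a=np.radians(ang); x=flip*np.array([-np.cos(a),np.sin(a),0]); y=np.array([0,0,-1.]); T=np.stack([x,y,np.cross(x,y)],1)
    v=Ro.from_matrix(R.T@T).as_rotvec()/n; d=(np.array(pos)-s['tcp_pos'])/n
    for i in range(n):
        Ri=(R0*Ro.from_rotvec(v*i)).as_matrix(); print((Ri.T@d*1e3).round(1),np.degrees(v).round(2))
E
python3 - <<'E'
from h import *
from workcell import monitor
rows(monitor.get_state(),arm(.2385,16.3,.18),16.3,-1,14)
E
```

```text
[-32.9   5.2  33.6] [-0.   -3.8  -0.01]
[-30.6   5.2  35.7] [-0.   -3.8  -0.01]
[-28.2   5.2  37.6] [-0.   -3.8  -0.01]
[-25.6   5.2  39.4] [-0.   -3.8  -0.01]
[-23.    5.2  41. ] [-0.   -3.8  -0.01]
[-20.2   5.2  42.5] [-0.   -3.8  -0.01]
[-17.3   5.2  43.7] [-0.   -3.8  -0.01]
[-14.4   5.2  44.7] [-0.   -3.8  -0.01]
[-11.4   5.2  45.6] [-0.   -3.8  -0.01]
[-8.4  5.2 46.3] [-0.   -3.8  -0.01]
[-5.3  5.2 46.7] [-0.   -3.8  -0.01]
[-2.2  5.2 47. ] [-0.   -3.8  -0.01]
[ 1.   5.2 47. ] [-0.   -3.8  -0.01]
[ 4.1  5.2 46.8] [-0.   -3.8  -0.01]
```

Call:
drive_tool(plan="1 -33 5 34 0 -3.8 0; 1 -31 5 36 0 -3.8 0; 1 -28 5 38 0 -3.8 0; 1 -26 5 39 0 -3.8 0; 1 -23 5 41 0 -3.8 0; 1 -20 5 42 0 -3.8 0; 1 -17 5 44 0 -3.8 0; 1 -14 5 45 0 -3.8 0", grip_force=30)

```text
clock: 1.15
tcp_pos: [0.3621, -0.1887, 0.2096]
orientation: [0.668, -0.667, 0.234, -0.233]
wrist_force: [0.6, -0.5, -0.3]
finger_gap: 0.0853
```

Run:
```python
from h import *
from workcell import monitor
rows(monitor.get_state(),arm(.2385,16.3,.17),16.3,-1,7)
```

```text
[-8.7  5.8 38.1] [-0.02 -3.18 -0.01]
[-6.6  5.7 38.5] [-0.02 -3.18 -0.01]
[-4.5  5.7 38.8] [-0.02 -3.18 -0.01]
[-2.3  5.7 39. ] [-0.02 -3.18 -0.01]
[-0.2  5.7 39.1] [-0.02 -3.18 -0.01]
[ 2.   5.7 39. ] [-0.02 -3.18 -0.01]
[ 4.1  5.7 38.8] [-0.02 -3.18 -0.01]
```

Call:
drive_tool(plan="1 -9 6 38 0 -3.2 0; 1 -7 6 38 0 -3.2 0; 1 -5 6 39 0 -3.2 0; 1 -2 6 39 0 -3.2 0; 1 0 6 39 0 -3.2 0; 1 2 6 39 0 -3.2 0; 1 4 6 39 0 -3.2 0; 1 0 0 0 0 0 0")

```text
clock: 2.15
tcp_pos: [0.4796, 0.071, 0.1657]
orientation: [0.702, -0.7, 0.093, -0.092]
wrist_force: [-0.3, -0.9, -0.8]
finger_gap: 0.0854
```

```bash
cat >> h.py <<'E'
def snap(name,tag):
    from workcell import cams
    c=cams.calibration(name); p,d=cams.read_camera(name)
    cv2.imwrite(f"pics/{name}{tag}.png",p[:,:,::-1]); np.savez(f"pics/{name}{tag}.npz",p=p,d=d,**{k:np.array(v) for k,v in c.items()})
    return load(f"pics/{name}{tag}.npz")
E
python3 - <<'E'
from h import *
from workcell import monitor
s=monitor.get_state()
print(plan(s,arm(.2385,16.3,.073),16.3,-1))
snap('wrist',1)
E
```

```text
(array([  3.9,  92.6, -12.7]), array([-0.12,  1.24, -0.09]))
```

View pics/wrist1.png

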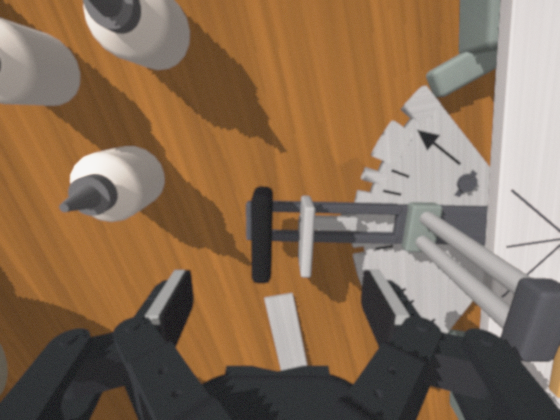

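```bash
cat >> h.py <<'E'
def cloud(c):
    h,w=c['d'].shape; u,v=np.meshgrid(np.arange(w),np.arange(h))
    K=np.array([[c['fx'],0,c['cx']],[0,c['fy'],c['cy']],[0,0,1.]])
    n=cv2.undistortPoints(np.stack([u,v],-1).reshape(-1,1,2).astype(float),K,c['D']).reshape(h,w,2)
    P=np.concatenate([n,np.ones((h,w,1))],-1)*c['d'][...,None]
    return (P-c['t'])@c['R']
def gripbar(c,box):
    X=cloud(c); v0,v1,u0,u1=box; pv=np.array([.709,-.009])
    P=X[v0:v1,u0:u1].reshape(-1,3); col=c['p'][v0:v1,u0:u1].reshape(-1,3).mean(1); ok=(c['d'][v0:v1,u0:u1].ravel()>0)&(P[:,2]>.079)&(P[:,2]<.09)
    for n,m in (('grip',ok&(col<60)),('bar',ok&(col>100))):
        Q=P[m]
        if len(Q)<5: print(n,'few',len(Q)); continue
        r=cv2.minAreaRect((Q[:,:2]*1e3).astype(np.float32)); ctr=np.array(r[0])/1e3; d=ctr-pv
        lo,hi=Q[:,:2].min(0),Q[:,:2].max(0)
        print(n,len(Q),ctr.round(4),np.array(r[1]).round(1),'z',np.median(Q[:,2]).round(4),'r',np.linalg.norm(d).round(4),'ang',np.degrees(np.arctan2(d[1],-d[0])).round(2),'rectang',round(r[2],2))
E
python3 - <<'E'
from h import *
c=load('pics/wrist1.npz'); gripbar(c,(170,300,235,330))
X=cloud(c); m=(X[...,2]>.168)&(X[...,2]<.18)&(c['d']>0)&(c['p'].mean(2)<110); print(m.sum(),X[m].mean(0) if m.sum() else '')
E
```

```text
grip 1635 [0.466  0.0653] [71.9 14.8] z 0.0825 r 0.2541 ang 16.99 rectang 74.27
bar 766 [0.4991 0.055 ] [57.5  8.2] z 0.0828 r 0.2195 ang 16.94 rectang 73.61
3934 [0.55843503 0.04204946 0.17292097]
```

Call:
drive_tool(plan="1 4 0 -11 0 1 0; 1 0 25 0 0 0 0; 1 0 30 0 0 0 0; 1 0 20 0 0 0 0; 1 0 12 0 0 0 0; 1 0 0 0 0 0 0")

```text
clock: 2.95
tcp_pos: [0.4796, 0.0491, 0.0784]
orientation: [-0.699, 0.699, -0.104, 0.105]
wrist_force: [0.3, -0.7, -0.2]
finger_gap: 0.0856
```

Run:
```python
from h import *
from workcell import monitor
s=monitor.get_state()
print(plan(s,arm(.2385,16.7,.073),16.3,-1))
c=snap('wrist',2)
```

```text
(array([-2.2,  5.4, 10.3]), array([ 0.01, -0.77,  0.08]))
```

View pics/wrist2.png

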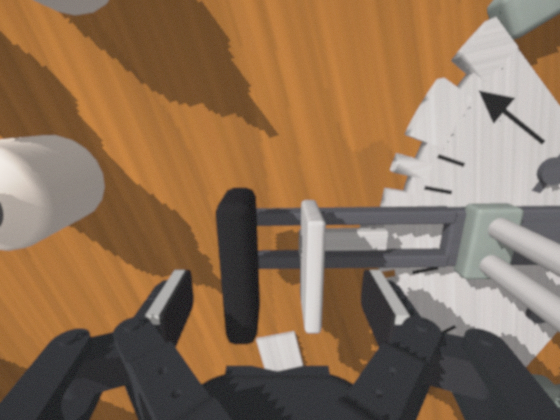

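Call:
drive_tool(plan="1 -2 5 10 0 -0.8 0; 1 0 0 0 0 0 0")

```text
clock: 3.25
tcp_pos: [0.4825, 0.0595, 0.0752]
orientation: [0.7, -0.7, 0.098, -0.102]
wrist_force: [-0.3, 0.3, 0.1]
finger_gap: 0.0856
```

Run:
```python
from h import *
from workcell import monitor
s=monitor.get_state()
print(plan(s,arm(.2385,16.7,.073),16.3,-1))
```

```text
(array([-1.8,  2.2, -0.5]), array([-0.04,  0.05,  0.29]))
```

Call:
drive_tool(plan="0.3 -2 2 0 0 0 0; 0 0 0 0 0 0 0; -0.5 0 0 0 0 0 0; -0.5 0 0 0 0 0 0; -0.5 0 0 0 0 0 0", grip_force=30)

```text
clock: 3.88
tcp_pos: [0.4789, 0.0613, 0.0743]
orientation: [0.7, -0.7, 0.098, -0.101]
wrist_force: [-0.5, 0.6, -0.4]
finger_gap: 0.0436
```

Run:
```python
from h import *
from workcell import monitor
s=monitor.get_state()
print(s['wrist_force'],plan(s,arm(.240,16.7,.073),16.3,-1))
rows(s,arm(.24,20,.0732),19.6,-1,1)
c=snap('wrist',3)
gripbar(c,(170,400,200,350))
```

```text
[-0.4859561   0.60440248 -0.35303249] (array([ 0.6,  1.3, -1.2]), array([-0.06,  0.12,  0.18]))
[ 1.1  1.1 12.6] [-0.06  3.42  0.18]
grip 4687 [0.4694 0.0616] [63.5 58.7] z 0.0825 r 0.2498 ang 16.41 rectang 39.97
bar 2406 [0.4805 0.0564] [57.  58.6] z 0.0829 r 0.2377 ang 15.97 rectang 88.13
```

View pics/wrist3.png

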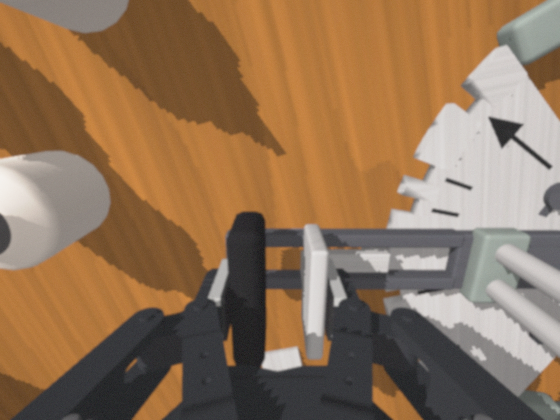

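Call:
drive_tool(plan="-0.5 0.3 0 8 0 2 0; -0.5 0.6 0 17 0 4 0; -0.5 0.6 0 17 0 4 0; -0.5 0.6 0 17 0 4 0; -0.5 0.6 0 17 0 4 0; -0.5 0.3 0 8 0 2 0; -0.5 0 0 0 0 0 0")

```text
clock: 4.8
tcp_pos: [0.5174, 0.1373, 0.0743]
orientation: [-0.671, 0.672, -0.221, 0.223]
wrist_force: [0.4, 0.5, -0.2]
finger_gap: 0.0437
```

```bash
cat >> h.py <<'E'
def where(s,pv=(.709,-.009)):
    d=s['tcp_pos'][:2]-np.array(pv); R=rot(s['orientation']).as_matrix(); x=-R[:,0]
    print('t',round(float(s['clock']),2),'r',np.linalg.norm(d).round(4),'ang',np.degrees(np.arctan2(d[1],-d[0])).round(2),'toolang',np.degrees(np.arctan2(x[1],-x[0])).round(2),'z',s['tcp_pos'][2].round(4),'F',s['wrist_force'].round(1),'T',s['ft_torque'].round(2),'gap',round(float(s['finger_gap']),4))
E
python3 - <<'E'
from h import *
from workcell import monitor
s=monitor.get_state(); where(s)
print(plan(s,arm(.240,46,.0732),45.6,-1))
E
```

```text
t 4.8 r 0.2411 ang 37.36 toolang 36.56 z 0.0743 F [ 0.4  0.5 -0.2] T [ 0.38 -0.05 -0.31] gap 0.0437
(array([ 4.3,  1.1, 36. ]), array([-0.01,  9.04,  0.19]))
```

Call:
drive_tool(plan="-0.5 0.5 0 13 0 3.2 0; -0.5 0.5 0 13 0 3.2 0; -0.5 0.4 0 11 0 2.8 0; -0.5 0 0 0 0 0 0")

```text
clock: 5.3
tcp_pos: [0.5421, 0.1651, 0.0743]
orientation: [-0.652, 0.652, -0.273, 0.275]
wrist_force: [2.1, 2.9, -0.1]
finger_gap: 0.0432
```

Run:
```python
from h import *
from workcell import monitor
s=monitor.get_state(); where(s)
c=snap('top',4); c2=snap('wrist',4)
cv2.imwrite('pics/top4z.png',cv2.resize(c['p'][100:260,200:360,::-1],(600,600),interpolation=cv2.INTER_CUBIC))
```

```text
t 5.3 r 0.2412 ang 46.21 toolang 45.64 z 0.0743 F [ 2.1  2.9 -0.1] T [ 0.57 -0.27  0.07] gap 0.0432
```

View pics/wrist4.png

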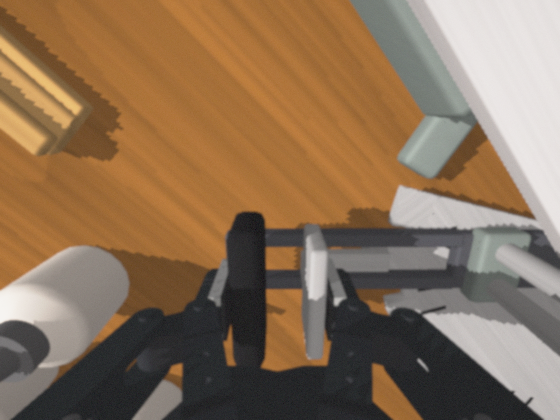

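View pics/top4z.png

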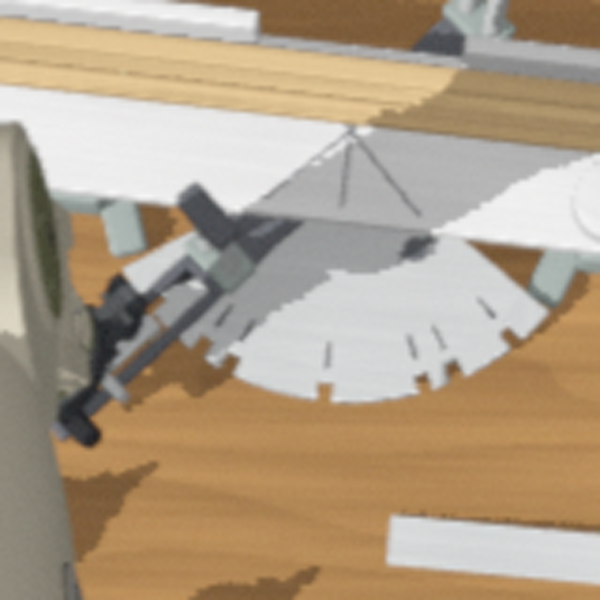

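Call:
drive_tool(plan="0.5 0 0 0 0 0 0; 0.6 0 0 0 0 0 0; 0.6 0 0 0 0 0 0")

```text
clock: 5.78
tcp_pos: [0.5404, 0.1627, 0.0741]
orientation: [-0.65, 0.653, -0.274, 0.275]
wrist_force: [-0.3, 0.2, 0.3]
finger_gap: 0.0682
```

Run:
```python
from h import *
from workcell import monitor
s=monitor.get_state(); where(s)
c2=snap('wrist',5)
```

```text
t 5.78 r 0.2406 ang 45.52 toolang 45.71 z 0.0741 F [-0.3  0.2  0.3] T [-0.03 -0.   -0.01] gap 0.0682
```

View pics/wrist5.png

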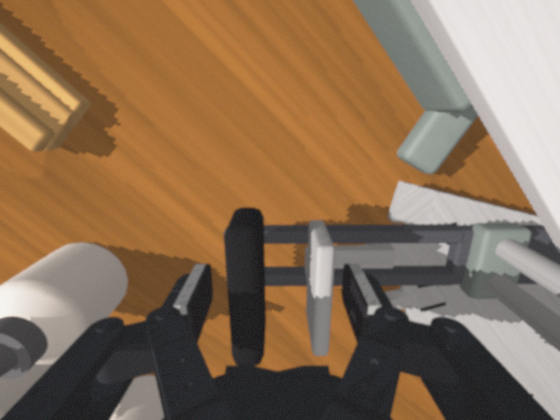

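Call:
drive_tool(plan="0.6 0 -30 0 0 0 0; 0.6 0 -30 0 0 0 0; -1 -7 0 -30 0 0 0; -1 -7 0 -30 0 0 0; -1 0 0 -2 0 0 0; -1 0 0 0 0 0 0")

```text
clock: 6.58
tcp_pos: [0.4849, 0.1285, 0.1363]
orientation: [-0.65, 0.653, -0.274, 0.275]
wrist_force: [-0.1, -0.4, 0.6]
finger_gap: 0.0002
```

Run:
```python
from h import *
from workcell import monitor
s=monitor.get_state(); where(s)
c2=snap('wrist',6); gripbar(c2,(100,300,220,360))
# target: 60 mm right of grip centre at r=.254, arm angle 46
a=np.radians(46); p=np.array(arm(.254,46,.074)); t=np.array([np.sin(a),np.cos(a),0]); print(plan(s,p-.060*t,46,-1))
```

```text
t 6.58 r 0.2629 ang 31.53 toolang 45.71 z 0.1363 F [-0.1 -0.4  0.6] T [-0.02  0.02  0.03] gap 0.0002
grip 2505 [0.5269 0.1696] [60.2 14.9] z 0.0825 r 0.2551 ang 44.45 rectang 44.32
bar 1323 [0.5538 0.1474] [52.8  8.4] z 0.0828 r 0.2203 ang 45.22 rectang 44.44
(array([ 0.4, 62.3,  5.9]), array([0.16, 0.29, 0.2 ]))
```

View pics/wrist6.png

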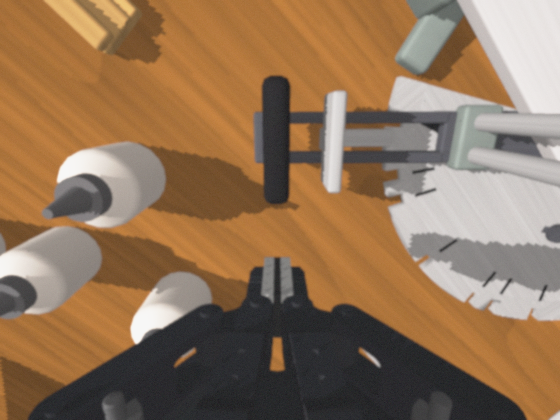

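Call:
drive_tool(plan="-1 0 30 0 0 0 0; -1 0 25 0 0 0 0; -1 0 7 0 0 0 0; -1 0 0 0 0 0 0")

```text
clock: 7.12
tcp_pos: [0.4892, 0.1298, 0.0732]
orientation: [-0.651, 0.652, -0.272, 0.276]
wrist_force: [-0.8, 0.0, -0.7]
finger_gap: 0.0001
```

Run:
```python
from h import *
from workcell import monitor
s=monitor.get_state(); where(s)
a=np.radians(46); p=np.array(arm(.254,46,.074)); t=np.array([np.sin(a),np.cos(a),0]); print(plan(s,p-.048*t,46,-1))
```

```text
t 7.12 r 0.2599 ang 32.27 toolang 45.63 z 0.0732 F [-0.8  0.  -0.7] T [ 0.    0.   -0.02] gap 0.0001
(array([-1.4, -0.8, 13.7]), array([-0.  ,  0.37,  0.3 ]))
```

Call:
drive_tool(plan="-1 -1 0 6 0 0.4 0; -1 0 0 4 0 0 0; -1 0 0 3 0 0 0; -1 0 0 3 0 0 0")

```text
clock: 7.62
tcp_pos: [0.4992, 0.1403, 0.0748]
orientation: [-0.648, 0.654, -0.275, 0.279]
wrist_force: [-4.4, -5.9, 2.4]
finger_gap: 0.0
```

Run:
```python
from h import *
from workcell import monitor
s=monitor.get_state(); where(s);
```

```text
t 7.62 r 0.2575 ang 35.43 toolang 46.11 z 0.0748 F [-4.4 -5.9  2.4] T [-1.15  0.9   0.  ] gap 0.0
```

Call:
drive_tool(plan="-1 0 0 3 0 0.6 0; -1 0 0 3 0 0.6 0; -1 0 0 3 0 0.6 0")

```text
clock: 8.0
tcp_pos: [0.5004, 0.1424, 0.075]
orientation: [-0.638, 0.654, -0.288, 0.288]
wrist_force: [-5.4, -5.2, 4.6]
finger_gap: -0.0001
```

Run:
```python
from h import *
from workcell import monitor
s=monitor.get_state(); where(s);
```

```text
t 8.0 r 0.2577 ang 35.98 toolang 48.08 z 0.075 F [-5.4 -5.2  4.6] T [-1.05  1.02 -0.01] gap -0.0001
```

Call:
drive_tool(plan="-1 0 0 5 1 0 0; -1 0 0 5 0.5 0.5 0; -1 0 0 5 0 0.5 0")

```text
clock: 8.38
tcp_pos: [0.5055, 0.149, 0.0748]
orientation: [-0.639, 0.647, -0.293, 0.296]
wrist_force: [-5.9, -5.1, 3.7]
finger_gap: 0.0001
```

Run:
```python
from h import *
from workcell import monitor
s=monitor.get_state(); where(s); print(plan(s,s['tcp_pos'],48.5,-1))
c=snap('wrist',7); gripbar(c,(60,300,220,360))
```

```text
t 8.38 r 0.2576 ang 37.82 toolang 49.21 z 0.0748 F [-5.9 -5.1  3.7] T [-0.9   1.04  0.04] gap 0.0001
(array([0., 0., 0.]), array([ 0.48, -0.71,  0.43]))
grip 6336 [0.5398 0.1788] [78.1 25.6] z 0.0825 r 0.2528 ang 47.99 rectang 41.14
bar 2086 [0.5468 0.1689] [76.8 48.5] z 0.0828 r 0.2408 ang 47.64 rectang 38.59
```

View pics/wrist7.png

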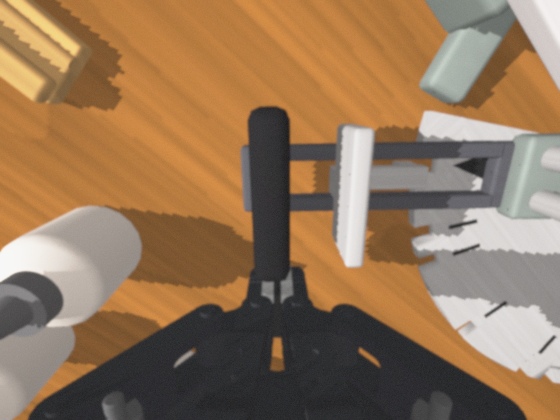

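Call:
drive_tool(plan="-1 0 0 5 0.4 0 0.3; -1 0 0 5 0 0.5 0; -1 0 0 5 0 0.5 0")

```text
clock: 8.8
tcp_pos: [0.5111, 0.1555, 0.0749]
orientation: [-0.634, 0.645, -0.303, 0.299]
wrist_force: [-15.6, -15.6, 15.1]
finger_gap: -0.0001
```

Run:
```python
from h import *
from workcell import monitor
s=monitor.get_state(); where(s); print(plan(s,s['tcp_pos'],50,-1))
c=snap('wrist',8); gripbar(c,(60,270,220,360))
```

```text
t 8.8 r 0.2573 ang 39.74 toolang 50.38 z 0.0749 F [-15.6 -15.6  15.1] T [-2.86  2.7  -0.04] gap -0.0001
(array([0., 0., 0.]), array([ 0.94, -0.38,  0.13]))
grip 5813 [0.5489 0.1898] [66.5 15.3] z 0.0825 r 0.2553 ang 51.15 rectang 39.54
bar 5 [0.551  0.2018] [45.8  1.1] z 0.0793 r 0.2634 ang 53.16 rectang 38.05
```

View pics/wrist8.png

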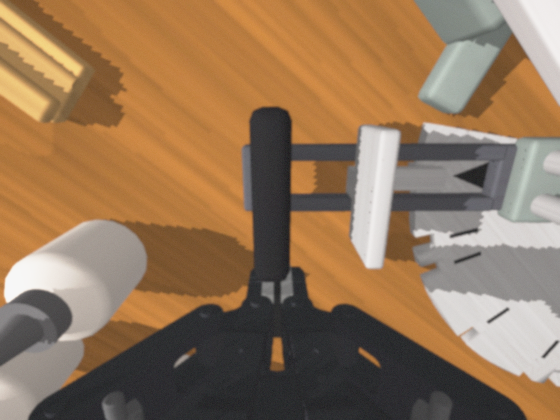

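Call:
drive_tool(plan="-1 0 0 -8 0 0 0; -1 0 0 -12 0 0 0; -1 0 -40 -4 0.9 0 0; -1 0 -50 0 0 0 0; -1 0 -30 0 0 0 0; -1 0 0 0 0 0 0")

```text
clock: 9.6
tcp_pos: [0.4933, 0.1406, 0.1996]
orientation: [0.641, -0.639, 0.299, -0.303]
wrist_force: [-0.5, 0.9, 0.0]
finger_gap: -0.0
```

Run:
```python
from h import *
from workcell import monitor
s=monitor.get_state(); where(s); print(plan(s,s['tcp_pos'],50,-1))
c=snap('wrist',9); gripbar(c,(60,270,200,400))
snap('top',9);snap('side',9)
```

```text
t 9.6 r 0.2625 ang 34.75 toolang 50.42 z 0.1996 F [-0.5  0.9  0. ] T [-0.01 -0.01  0.02] gap -0.0
(array([0., 0., 0.]), array([-0.29, -0.42,  0.23]))
grip 1697 [0.5458 0.1871] [71.4 14.3] z 0.0825 r 0.2551 ang 50.23 rectang 39.89
bar 821 [0.5664 0.1702] [56.8 56.3] z 0.0828 r 0.229 ang 51.49 rectang 25.69
```

View pics/wrist9.png

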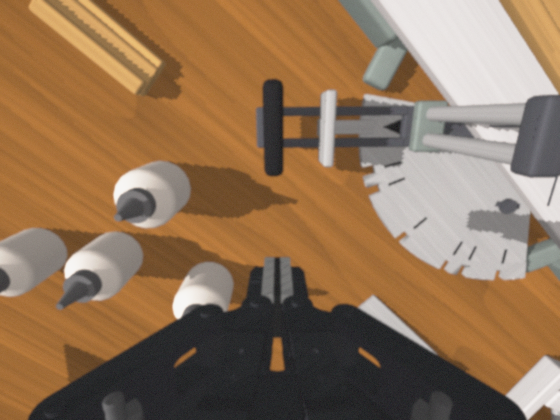

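View pics/top9.png

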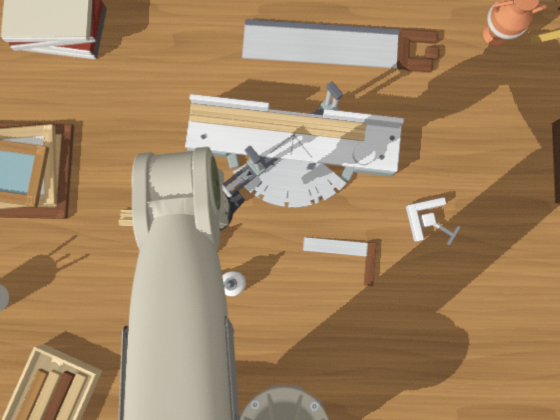

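Run:
```python
from h import *
c=load('pics/wrist9.npz'); gripbar(c,(84,175,310,342)); 
c=load('pics/wrist1.npz'); gripbar(c,(170,300,285,330)); 
from workcell import monitor
where(monitor.get_state())
```

```text
grip few 0
bar 820 [0.5741 0.1538] [57.9  8.3] z 0.0828 r 0.2114 ang 50.36 rectang 40.18
grip few 0
bar 766 [0.4991 0.055 ] [57.5  8.2] z 0.0828 r 0.2195 ang 16.94 rectang 73.61
t 9.75 r 0.2642 ang 34.42 toolang 50.42 z 0.1961 F [-0.4 -0.8  0.1] T [-0.    0.09 -0.04] gap 0.0
```

Call:
drive_tool(plan="-1 0 -30 -10 0 0 0; -1 0 0 0 0 0 0; -1 0 0 0 0 0 0")

```text
clock: 10.12
tcp_pos: [0.4808, 0.1337, 0.2215]
orientation: [-0.638, 0.642, -0.304, 0.299]
wrist_force: [-0.1, -0.6, 0.5]
finger_gap: 0.0
```

Run:
```python
from h import *
from workcell import monitor,job
s=monitor.get_state(); where(s); print(abs(s['qvel']).max())
c=snap('wrist',10); gripbar(c,(60,250,200,400))
print(job.hand_in())
```

```text
t 10.12 r 0.2691 ang 32.02 toolang 50.42 z 0.2215 F [-0.1 -0.6  0.5] T [ 0.02 -0.05 -0.07] gap 0.0
0.0026728867045328875
grip 1524 [0.5458 0.1872] [71.5 14.2] z 0.0825 r 0.2552 ang 50.24 rectang 40.15
bar 735 [0.5742 0.1538] [56.9  8.5] z 0.0827 r 0.2113 ang 50.37 rectang 40.1
the job is handed in; nothing more can be done
None
```

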